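# Unlock the keeper box and peel off its cover

### The job

Open the upper of the two stacked keeper boxes: slide its orange lock along its track to the open end (green dot), then peel off the snapped-on cover by its upright tab, raising the tab corner first while the opposite corner is still seated, so that both boxes stay standing where they are. Bring the cover over the chopping board to drip and hold it there by its tab, about level, its middle over the board's middle and 10 to 15 cm above the worktop. Finish while still holding it, touching nothing else, with the board and all other things left where they were.

Things in the scene. Friction and masses are not known exactly. Their poses are not given: they have to be found in the camera images.
- low_box: lower keeper box, stands on the worktop, 1.6 kg, same make as the upper one with its own cover and lock (not to be opened; its cover and lock do not move). Origin: centre of its underside. Axes as for the upper box.
- box: upper keeper box, pale stoneware, 130 (x) x 184 (y) mm, full, 1.6 kg; its 16 mm foot is nested in the lower box's cover. Origin: centre of its underside, 62 mm above the worktop; z up, x away from the lock side, y left seen from there. Rim at z = 72 mm. Four spring snaps inside the rim, near the corners, hold the cover; raising the tab takes 5 to 8 N. A pull while locked takes the whole box along.
- lock (a joint): orange slide lock on the ledge along the upper box's -x side, in m: 0 = locked (red dot), 0.048 = open end (green dot). It grows as the lock slides towards -y of the upper box. Below 0.03 its tongue lies over a catch on the cover's edge and holds the cover down. Sliding takes 2 to 3 N; it stays where it is left.
- lock_grip (a point): middle of the lock's upright grip, 11 mm below the grip's top and 22 mm above the cover's top face. The grip is 12 mm thick (along the box's x) and 26 mm wide (along the box's y, the way it slides); all its sides are free from 12 mm below this point to its top.
- cover: sage green formed cover of the upper box, rigid, 138 (x) x 192 (y) mm, 18 mm high without its tab, 0.11 kg; its sunk panel nests 14 mm deep in the box. Origin: centre of the panel's underside; axes as the box's, origin at z = 58 mm in the box's frame while seated. Flange 4 mm thick, its top 18 mm above the origin.
- cover_tab (a point): middle of the upper edge of the cover's upright pull tab, at (-89, 89, 40) mm in the cover's frame, just outside its corner at -x, +y. The tab is an upright plate 5 mm thick along the cover's diagonal direction (-1, 1), 30 mm wide at right angles to that, standing 22 mm above the flange's top.
- cover_far (a point): underside of the cover's flange at the corner diagonally across from the tab, at (69, -96, 14) mm in the cover's frame; at z = 72 mm in the upper box's frame while seated.
- cover_mid (a point): middle of the cover, 9 mm above its origin.
- board: wooden chopping board, 210 (its x) x 300 (its y) x 22 mm, flat on the worktop. Origin: centre of its underside, z up.
- lemon: lemon, 78 x 55 x 56 mm, in front of the hob at the left, to be left alone. Origin: centre of its underside.
- wooden_spoon: wooden spoon, 310 mm long, lying along the right edge, to be left alone. Origin: centre of its underside.

How it is judged:
On the way, in this order (a step that is already met when the one before it is completed fails the run):
1. the lock of the upper box is slid to the open end of its track (value of joint lock above 0.042 m), for 0.2 s.
2. the tab corner of the cover is up by more than 15 mm while the opposite corner is still seated (less than 8 mm up) (z of cover_tab in the frame of box above 0.113 m and z of cover_far in the frame of box below 0.08 m and horizontal distance between cover_far and box below 0.135 m), for 0.1 s.
At the end, for the whole second after the job is handed in: Cover held by the fingers, level within 0.22 rad, at rest, touching no board or box, its middle within 50 mm of the board's middle and 80 to 200 mm above the worktop; lock over 42 of 48 mm; boxes upright (0.06 rad) within 25 mm of their start, board within 30 mm (horizontal distance between cover_mid and board below 0.05 m and height (world z) of cover_mid between 0.08 and 0.2 m and angle between cover's own z axis and vertical below 0.22 rad and height (world z) of cover_tab above 0.08 m and contact force between cover and the fingers above 2 N and contact force between cover and board below 0.1 N and contact force between cover and box below 0.1 N and contact force between cover and low_box below 0.1 N and linear speed of cover below 0.03 m/s and angular speed of cover below 0.2 rad/s and value of joint lock above 0.042 m and distance of each of box, low_box from where it was at the start of the episode below 0.025 m and angle between box's own z axis and vertical below 0.06 rad and distance of board from where it was at the start of the episode below 0.03 m); the arm keeps its last pose, push and grip.
It fails at once if the upper box is lifted, tipped (over 0.2 rad) or dragged more than 40 mm (distance of box from where it was at the start of the episode above 0.04 m or angle between box's own z axis and vertical above 0.2 rad).
It fails at once if the lower box is dragged more than 40 mm (distance of low_box from where it was at the start of the episode above 0.04 m).
It fails at once if lemon or wooden spoon moved by more than 30 mm (distance of any of lemon, wooden_spoon from where it was at the start of the episode above 0.03 m).
It also fails if it takes over 58 s, if anything falls off the work surface, if the arm or the gripper's body presses on something with over 40 N, if the wrist force passes 120 N, or if a joint passes its speed limit or range.

### The arm

A 6-joint arm with a two-finger parallel gripper is mounted at the origin on a cart in front of the work surface, level with it; the furniture and walls round the work are solid. World frame = base frame: x ahead of the robot, y to its left, z up, the work surface at z = 0. Lengths are in m, angles in rad, forces in N, time in s.
With the tool pointing down it reaches from about 0.375 to 0.975 m from the base axis. Payload 3.8 kg.
Tool frame: the origin (TCP) lies midway between the tips of the shut fingers; the grasp point (between the pads) lies 19 mm behind it; z points along the fingers, y is the line along which they close (so a half turn about z gives the same grasp; the last joint's range is limited). The gripper opens to 85 mm and grips with 20 to 120 N. Pads are 22 mm wide; open, the fingers measure 114 mm over their backs; the gripper's body (76 mm by 85 mm) begins 54 mm behind the grasp point. The pads swing forward as they close: fully open they stand 13 mm farther back than shut.
Start: joints at [1.311, 0.264, 1.604, -0, 1.274, -0.037], TCP at [0.149, 0.658, 0.231] pointing down, gripper open.
Joint ranges: [-2.63, 2.63], [-0.94, 2.18], [0.31, 2.57], [-1.31, 4.45], [0, 2.66], [-2.55, 2.55]. Speed limits (rad/s): [2.57, 2.57, 3.14, 3.14, 3.14, 3.14].

### API

Orientations are given as a rotation vector (axis times angle).
In Python, from workcell import status, read_camera, workorder, masks_of gives the robot as it stands.
- The arm moves only by the tool drive_tool, never from a script. Its argument "rows" is a list of rows, each a list of 7 numbers: the turn, a rotation vector about the tool's x, y, z in degrees, then the shift along the tool's x, y, z in m, then the opening, from 0 (shut) to 1 (fully open). In form: [[ax, ay, az, tx, ty, tz, claw], ...]. A call has 1 to 8 rows; each row shifts and turns the commanded pose from where the row before left it, along the tool's axes as they then stand; what a row does not reach is not made up. A row lasts 1/12 s, in which the tool goes at most 41.7 mm and 7.16 degrees, less where a joint would pass 70% of its speed; a pose out of reach is approached as far as the arm can. A call is refused whole if a number of a shift passes 0.0417 or a number of a turn 7.16, either way. A call with a gripper value outside its range is refused whole. The fingers move at their own pace and stop on an object; "force" is the grip in N (left out, the last holds). Time passes only in rows, so rows that do not move let the fingers close. It gives the time, the measured TCP pose, the force, the opening and the grip force at its end, in the units of the state.
- status.read_state(): the state, without advancing time (a new reading comes with each control period).
- read_camera(name): name is "scene" or "top" or "wrist"; returns a dict with "color" (420x560x3 uint8, red, green, blue), "intrinsics" (3x3 intrinsics, pixels), "world_from_camera" (4x4, takes a point from camera to world coordinates); the wrist camera has in their place "mount" (4x4, takes a point from camera to tool coordinates, whose origin is the TCP and whose axes are the flange's). Camera axes: x right, y up, looking along -z (the intrinsics and any distortion apply to the point x, -y, -z); pixel columns grow to the right and rows downward; lengths in m; the calibration is good to about 2 mm. A picture is of the moment at which its call begins: read the wrist's pose just before it. There is no depth.
- workorder.finish_job(): hands the job in; it is judged then, once.
Trained networks look in a picture, given as the dict that the camera call returned (one of the last four; its "shot" number tells which), for a name from the list of things; names that differ only in an ending like _2 or _b are one class to them, and where a whole thing is asked for, a point or a joint stands for the part that bears it (a point fixed in the world has none). Each returns a list of dicts, best first, with "score" (0 to 1); they miss things now and then, are a little off and sometimes report something else, mostly with a low value. They report only what shows in the picture. A call takes as long as a camera call.
- masks_of(picture, name): "mask" (420x560 bool, what is visible of it) and "bbox" ([left, top, right, bottom] in pixels, round what is visible of it).
The state is a dict: "time": time; "q": joint angles; "joint_vel": joint speeds; "joint_torque": joint torques, N m; "tool_pos": TCP position; "tcp_rot": TCP orientation; "wrist_force": force on the tool from outside, world axes, zero at the start; "torque": the same for the moment, N m; "width": opening from 0.0 (shut) to 1.0 (fully open); "grip_force": force on a finger pad.
Only numpy, scipy, OpenCV 4.12 (cv2) and the standard library are available. Lean on these libraries where they do the work, as an engineer would, in place of code of your own. Each camera call takes 0.05 s, during which the arm holds its last target. There are 200 camera calls.

## Working session

There is one attempt and no reset: what is moved stays moved. The work goes in short steps, Python scripts to look and compute and a tool call to move; the robot and the scene stay as the last step left them, time stands still between calls to the robot, and variables do not carry over. Pictures are saved under pics/ and viewed, at most 12 in all, crops included, and the job is handed in when it is done.

Besides the shell and the picture viewer there is one more tool, called after "Request:" as name(argument=value, ...) on one line, values as JSON. drive_tool: Moves the arm, as the interface text tells. Its arguments: {"type":"object","properties":{"rows":{"type":"array"},"force":{"type":"number"}},"required":["rows"]}

```bash
ls; mkdir -p pics; python3 - <<'E'
from workcell import status, read_camera, masks_of
import cv2,numpy as np,pickle
print(status.read_state())
P={}
for n in("scene","top"):
    p=read_camera(n);P[n]=p
    print(n,p["intrinsics"].tolist(),np.round(p["world_from_camera"],4).tolist(),p.keys())
    cv2.imwrite(f"pics/{n}.png",p["color"][:,:,::-1])
    for t in("lock","cover","cover_tab","board","box","lock_grip"):
        for d in masks_of(p,t)[:2]:
            m=d["mask"];ys,xs=np.nonzero(m);print(n,t,round(d["score"],2),d["bbox"],m.sum(),xs.mean().round(1),ys.mean().round(1))
            P[n,t]=P.get((n,t),[])+[m]
pickle.dump(P,open("p.pkl","wb"))
E
```

```text
pics
{'time': 0.0, 'q': array([ 1.31108779e+00,  2.64756876e-01,  1.60541360e+00,  1.84042747e-05,
        1.27371374e+00, -3.68852401e-02]), 'joint_vel': array([-0.00018011,  0.00062058,  0.00094397, -0.00049389,  0.00081744,
       -0.00022214]), 'joint_torque': array([ 2.00985465e-03, -5.15104330e+01, -3.67319047e+01,  1.71629495e-04,
        1.27736694e-02, -5.76924663e-06]), 'tool_pos': array([0.14895605, 0.65758431, 0.22993815]), 'tcp_rot': array([-0.34925501, -3.12175849,  0.00355557]), 'wrist_force': array([-0.46873692, -1.11850264,  0.39657639]), 'torque': array([-0.03936577, -0.04091239,  0.00336655]), 'grip_force': 0.0, 'width': 1.0054275840327622}
scene [[491.0604772099784, 0.0, 270.6026018773908], [0.0, 491.0604772099784, 204.12086611828343], [0.0, 0.0, 1.0]] [[0.0646, 0.7035, -0.7077, -0.7301], [-0.9978, 0.0358, -0.0556, -0.0182], [-0.0138, 0.7098, 0.7043, 1.3911], [0.0, 0.0, 0.0, 1.0]] dict_keys(['color', 'intrinsics', 'world_from_camera', 'shot'])
scene lock 0.58 [344.4, 219.7, 354.6, 228.7] 88 349.6 222.5
scene lock 0.43 [318.8, 207.3, 373.1, 236.4] 468 346.3 224.9
s
[... 362 characters left out ...]
 348.2 225.6
scene lock_grip 0.54 [345.7, 217.6, 355.5, 229.2] 104 349.0 222.6
scene lock_grip 0.26 [314.8, 190.3, 378.2, 229.4] 1573 342.8 207.7
top [[446.29419919784743, 0.0, 278.41007888402544], [0.0, 446.29419919784743, 207.07206289048548], [0.0, 0.0, 1.0]] [[-0.0217, 0.9799, -0.1981, 0.2364], [-0.9995, -0.0171, 0.0247, 0.1103], [0.0208, 0.1986, 0.9799, 1.4547], [0.0, 0.0, 0.0, 1.0]] dict_keys(['color', 'intrinsics', 'world_from_camera', 'shot'])
top cover 0.72 [328.9, 169.9, 400.1, 230.6] 2980 363.8 198.0
top cover 0.26 [223.9, 154.0, 313.1, 223.4] 5541 269.5 187.6
top board 0.86 [225.1, 155.6, 317.2, 222.1] 5678 269.5 187.8
top lock_grip 0.48 [368.7, 221.1, 381.6, 228.5] 74 372.1 223.8
```

```bash
python3 - <<'E'
import cv2,numpy as np
t=cv2.imread("pics/top.png");s=cv2.imread("pics/scene.png")
c=cv2.resize(t[155:255,310:420],None,fx=7,fy=6,interpolation=cv2.INTER_CUBIC)[:,:]
c=cv2.resize(t[160:245,315:415],(800,680))[:600]
cv2.imwrite("pics/topc.png",cv2.resize(t[160:235,315:415],(800,600),interpolation=cv2.INTER_CUBIC))
cv2.imwrite("pics/scc.png",cv2.resize(s[185:260,300:400],(800,600),interpolation=cv2.INTER_CUBIC))
E
```

```text
(no output)
```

View pics/top.png

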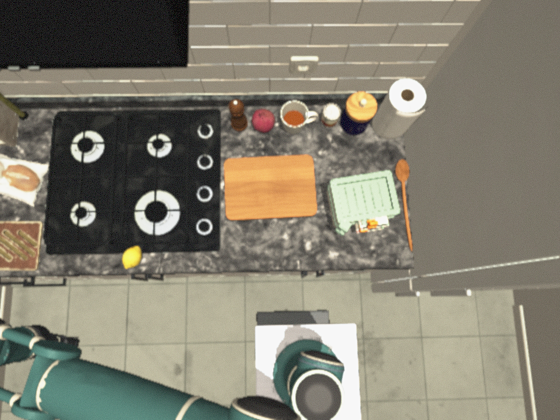

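View pics/topc.png

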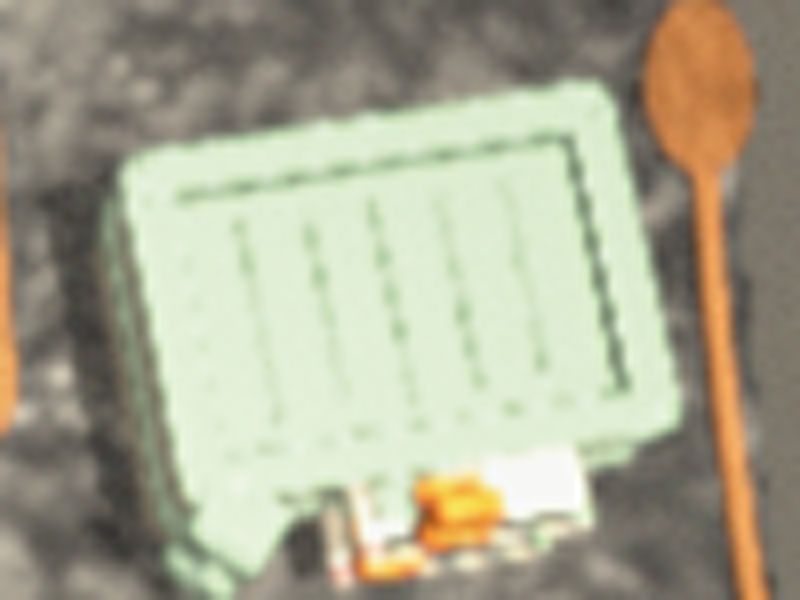

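View pics/scc.png

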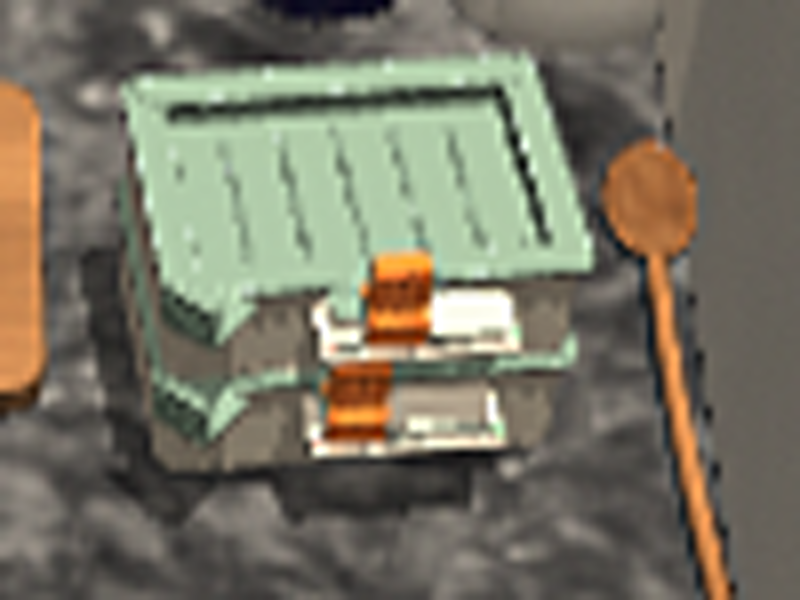

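The top crop shows the upper cover's corners at about (116,150), (612,78) and (685,428), with the tab at the lower left (235,540) and the orange grip at (460,500). In the scene crop the corners are (120,82), (535,52) and (592,270), and the upper grip's top is at (402,262). The upper lock is part-way along its ledge. The board and the spoon are clear of the box.

```bash
cat > h.py <<'E'
import numpy as np,pickle
from scipy.optimize import least_squares
from scipy.spatial.transform import Rotation as R
def proj(K,T,X):
    c=(np.atleast_2d(X)-T[:3,3])@T[:3,:3]; c=c*[1,-1,-1]; u=c@np.array(K).T; return u[:,:2]/u[:,2:]
def ray(K,T,uv,z):
    d=np.linalg.inv(K)@[uv[0],uv[1],1]; d=T[:3,:3]@(d*[1,-1,-1]); return T[:3,3]+d*(z-T[2,3])/d[2]
def cov(p,X):  # p=x,y,yaw of cover; X in cover frame -> world
    c,s=np.cos(p[2]),np.sin(p[2]); X=np.atleast_2d(X)
    return X@np.array([[c,-s,0],[s,c,0],[0,0,1]]).T+[p[0],p[1],.120]
E
python3 - <<'E'
from h import *
import cv2
P=pickle.load(open("p.pkl","rb"))
C=np.array([[69,96,18],[69,-96,18],[-69,-96,18]])/1e3
obs={"top":np.array([[116,150],[612,78],[685,428]])/8+[315,160]-.44,"scene":np.array([[120,82],[535,52],[592,270]])/8+[300,185]-.44}
f=lambda p:np.concatenate([(proj(P[n]["intrinsics"],P[n]["world_from_camera"],cov(p,C))-o).ravel() for n,o in obs.items()])
r=least_squares(f,[.7,-.1,0]);print("cover",r.x,r.fun.round(1))
p=r.x
for n,uv in(("top",np.array([460,485])/8+[314.6,159.6]),("scene",np.array([402,262])/8+[299.6,184.6])):
    g=ray(P[n]["intrinsics"],P[n]["world_from_camera"],uv,.171)
    c,s=np.cos(p[2]),np.sin(p[2]);d=g[:2]-p[:2];print("grip top",n,g,"in box",c*d[0]+s*d[1],-s*d[0]+c*d[1])
print("tab",cov(p,[-.089,.089,.04]))
for n in("top","scene"):
    m=P[n,"board"][0];ys,xs=np.nonzero(m)
    r=cv2.minAreaRect(np.array([ray(P[n]["intrinsics"],P[n]["world_from_camera"],(x,y),.022)[:2]*1000 for x,y in zip(xs,ys)],np.float32))
    print("board",n,r)
np.save("cover.npy",p)
E
```

```text
cover [ 0.53359224 -0.18401748  0.13193181] [ 0.   0.1 -0.7  0.2 -0.7  0.   0.5 -0.6  0.1  0.2  1.1 -0.1]
grip top top [ 0.45187913 -0.19582823  0.171     ] in box -0.08255668047870818 -0.0009588030972015101
grip top scene [ 0.4456133  -0.19708471  0.171     ] in box -0.08893334657498828 -0.0013800957553712443
tab [[ 0.43365778 -0.10749882  0.16      ]]
board top ((593.9207153320312, 101.44051361083984), (212.79562377929688, 305.8191833496094), 1.9737929105758667)
board scene ((587.8633422851562, 95.40982818603516), (228.5429229736328, 288.6540222167969), 4.8243255615234375)
```

Request:
drive_tool(rows=[[0, 0, 7, 0, 0, 0, 1], [0, 0, 7, 0, 0, 0, 1], [0, 0, 7, 0, 0, 0, 1], [0, 0, 7, 0, 0, 0, 1], [0, 0, 7, 0, 0, 0, 1], [0, 0, 7, 0, 0, 0, 1], [0, 0, 7, 0, 0, 0, 1], [0, 0, 7, 0, 0, 0, 1]])

```text
time: 1.37
tool_pos: [0.1491, 0.6583, 0.2313]
tcp_rot: [-1.782, -2.587, -0.0]
wrist_force: [-0.0, -0.2, -0.6]
width: 0.999
grip_force: 0.0
```

Request:
drive_tool(rows=[[0, 0, 7, 0, 0, 0, 1], [0, 0, 6.7, 0, 0, 0, 1], [0, 0, 0, 0, 0, 0, 1]])

```text
time: 1.62
tool_pos: [0.1492, 0.6583, 0.2313]
tcp_rot: [-2.074, -2.36, -0.0]
wrist_force: [1.6, -0.6, -0.2]
width: 1.0
grip_force: 0.0
```

```bash
cat > go.py <<'E'
import sys
from h import *
from workcell import status
def delta(tgt,ang=None,s=None):
    s=s or status.read_state(); M=R.from_rotvec(s["tcp_rot"]); print("pos",s["tool_pos"].round(4),"yaw_y",np.degrees(np.arctan2(*M.as_matrix()[[1,0],1])).round(2),"zaxis",M.as_matrix()[:,2].round(3),"q",s["q"].round(2),"t",s["time"])
    print("shift in tool",(M.inv().apply(np.array(tgt)-s["tool_pos"])).round(4))
if __name__=="__main__": delta([float(a) for a in sys.argv[1:4]])
E
python3 go.py .42 .30 .27; python3 go.py .42 -.16 .27
```

```text
pos [0.1492 0.6583 0.2313] yaw_y 7.37 zaxis [ 0.  0. -1.] q [ 1.31  0.26  1.6  -0.    1.27  1.18] t 1.6167
shift in tool [-0.3901  0.2226 -0.0387]
pos [0.1492 0.6583 0.2313] yaw_y 7.37 zaxis [ 0.  0. -1.] q [ 1.31  0.26  1.6  -0.    1.27  1.18] t 1.6167
shift in tool [-0.8463  0.1636 -0.0387]
```

Request:
drive_tool(rows=[[0, 0, 0, -0.0325, 0.0186, -0.0032, 1], [0, 0, 0, -0.0325, 0.0186, -0.0032, 1], [0, 0, 0, -0.0325, 0.0186, -0.0032, 1], [0, 0, 0, -0.0325, 0.0186, -0.0032, 1], [0, 0, 0, -0.0325, 0.0186, -0.0032, 1], [0, 0, 0, -0.0325, 0.0186, -0.0032, 1]])

```text
time: 2.12
tool_pos: [0.2861, 0.4782, 0.2508]
tcp_rot: [2.066, 2.367, 0.001]
wrist_force: [0.8, 0.2, -0.7]
width: 0.997
grip_force: 0.0
```

Request:
drive_tool(rows=[[0, 0, 0, -0.0325, 0.0186, -0.0032, 1], [0, 0, 0, -0.0325, 0.0186, -0.0032, 1], [0, 0, 0, -0.0325, 0.0186, -0.0032, 1], [0, 0, 0, -0.0325, 0.0186, -0.0032, 1], [0, 0, 0, -0.0325, 0.0186, -0.0032, 1], [0, 0, 0, -0.0325, 0.0186, -0.0032, 1]])

```text
time: 2.62
tool_pos: [0.4224, 0.2994, 0.2702]
tcp_rot: [2.066, 2.366, 0.001]
wrist_force: [1.0, 0.6, 0.3]
width: 1.0
grip_force: 0.0
```

Request:
drive_tool(rows=[[0, 0, 0, -0.038, -0.0049, 0, 1], [0, 0, 0, -0.038, -0.0049, 0, 1], [0, 0, 0, -0.038, -0.0049, 0, 1], [0, 0, 0, -0.038, -0.0049, 0, 1], [0, 0, 0, -0.038, -0.0049, 0, 1], [0, 0, 0, -0.038, -0.0049, 0, 1]])

```text
time: 3.12
tool_pos: [0.4219, 0.0694, 0.27]
tcp_rot: [2.065, 2.366, 0.001]
wrist_force: [-0.2, 0.2, 0.6]
width: 1.001
grip_force: 0.0
```

Request:
drive_tool(rows=[[0, 0, 0, -0.038, -0.0049, 0, 1], [0, 0, 0, -0.038, -0.0049, 0, 1], [0, 0, 0, -0.038, -0.0049, 0, 1], [0, 0, 0, -0.038, -0.0049, 0, 1], [0, 0, 0, -0.03, -0.004, 0, 1], [0, 0, 0, 0, 0, 0, 1], [0, 0, 0, 0, 0, 0, 1]])

```text
time: 3.7
tool_pos: [0.4226, -0.1138, 0.2698]
tcp_rot: [-2.072, -2.361, -0.0]
wrist_force: [-0.4, 0.7, -0.5]
width: 1.001
grip_force: 0.0
```

```bash
cat > look.py <<'E'
from h import *
from workcell import status, read_camera, masks_of
import cv2
def wrist():
    s=status.read_state(); p=read_camera("wrist"); T=np.eye(4); T[:3,:3]=R.from_rotvec(s["tcp_rot"]).as_matrix(); T[:3,3]=s["tool_pos"]
    p["world_from_camera"]=T@p["mount"]; return p
E
python3 - <<'E'
from look import *
import go; go.delta([.45,-.17,.27])
p=wrist();print(p["mount"].round(3).tolist(),p["intrinsics"].tolist())
c=np.load("cover.npy")
im=p["color"][:,:,::-1].copy()
pr=lambda X:proj(p["intrinsics"],p["world_from_camera"],cov(c,X))
for X in([.069,.096,.018],[.069,-.096,.018],[-.069,-.096,.018],[-.069,.096,.018],[-.089,.089,.04],[-.0855,-.001,.051]):
    u=pr(X)[0];print(X,u.round(1));cv2.drawMarker(im,tuple(int(v) for v in u),(0,0,255),0,8)
cv2.imwrite("pics/w1.png",cv2.resize(im,(800,600)))
pickle.dump(p,open("w1.pkl","wb"))
E
```

```text
pos [ 0.4226 -0.1138  0.2698] yaw_y 7.46 zaxis [ 0.  0. -1.] q [-0.32 -0.22  2.03  0.    1.34 -0.45] t 3.7
shift in tool [-0.0593  0.0199 -0.0002]
[[0.0, 0.961, 0.278, 0.07], [1.0, 0.0, -0.001, -0.0], [-0.001, 0.278, -0.961, -0.142], [0.0, 0.0, 0.0, 1.0]] [[351.28685192865026, 0.0, 280.16973445700364], [0.0, 351.28685192865026, 207.74849845574957], [0.0, 0.0, 1.0]]
[0.069, 0.096, 0.018] [493.3 181.5]
[0.069, -0.096, 0.018] [459.5 380.2]
[-0.069, -0.096, 0.018] [313.9 380.5]
[-0.069, 0.096, 0.018] [320.  181.8]
[-0.089, 0.089, 0.04] [296.  197.3]
[-0.0855, -0.001, 0.051] [299.8 312.2]
```

View pics/w1.png

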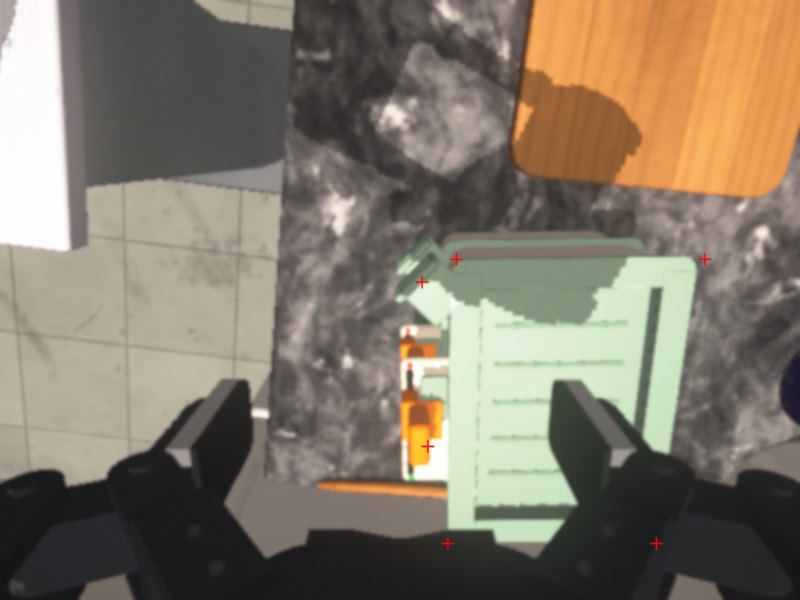

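The wrist picture shows the flange's far corner at about (696,257), its left edge at u≈448–451, the grip's top at (420,440), and the tab near (425,270). The prediction is 2–4 mm off, so I zoom in to refine it.

```bash
python3 - <<'E'
from look import *
p=pickle.load(open("w1.pkl","rb"))
cv2.imwrite("pics/w1c.png",cv2.resize(p["color"][155:335,270:510][:,:,::-1],(800,600),interpolation=cv2.INTER_CUBIC))
E
```

```text
(no output)
```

View pics/w1c.png

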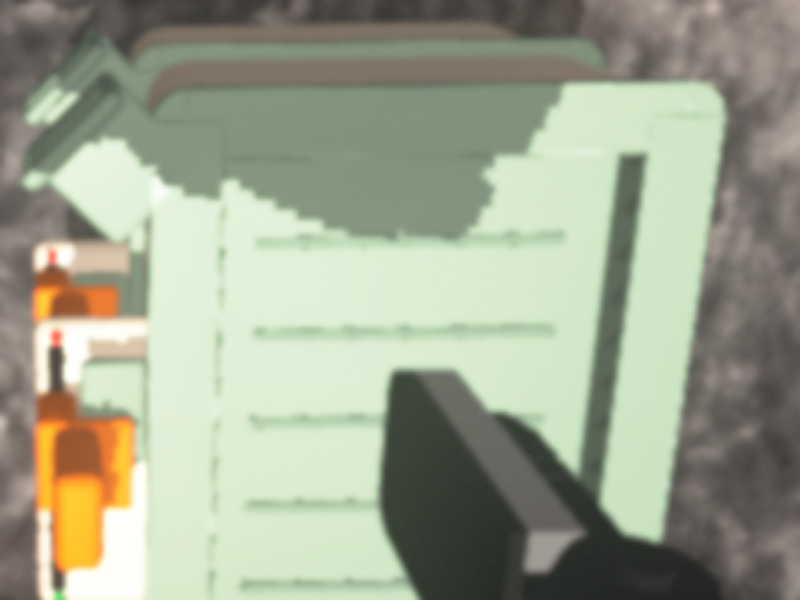

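The zoom shows the tab's top edge centre at crop (68,128), the far-left corner at (722,82), the near-left corner at (148,88), the left edge running to (148,600), the right edge to (662,530), and the grip's top at (78,505). The red dot of the upper ledge is at (55,338).

```bash
python3 - <<'E'
from look import *
P=pickle.load(open("p.pkl","rb"));w=pickle.load(open("w1.pkl","rb"))
C=np.array([[69,96,18],[69,-96,18],[-69,-96,18]])/1e3
obs={"top":np.array([[116,150],[612,78],[685,428]])/8+[315,160]-.44,"scene":np.array([[120,82],[535,52],[592,270]])/8+[300,185]-.44}
to=lambda a:np.array(a)/3.3333+[269.6,154.6]
def f(p,full=True):
    o=[]
    if full:
        for n,b in obs.items(): o.append((proj(P[n]["intrinsics"],P[n]["world_from_camera"],cov(p,C))-b).ravel())
    W=lambda X:proj(w["intrinsics"],w["world_from_camera"],cov(p,X))
    o.append((W([[.069,.096,.018],[-.069,.096,.018],[-.089,.089,.04]])-to([[722,82],[148,88],[68,128]])).ravel())
    for x,pt in((-.069,(148,600)),(.069,(662,530))):
        q=to(pt);L=W([[x,.096,.018],[x,-.096,.018]]);d=(L[1]-L[0])/np.linalg.norm(L[1]-L[0]);o.append([d[0]*(q-L[0])[1]-d[1]*(q-L[0])[0]])
    return np.concatenate(o)
for full in(1,0):
    r=least_squares(f,[.53,-.18,.13],args=(full,));p=r.x;print(p,r.fun.round(1))
    c,s=np.cos(p[2]),np.sin(p[2])
    for nm,q,z in(("grip",(78,505),.171),("red",(55,338),.13),("green",(60,595),.13)):
        g=ray(w["intrinsics"],w["world_from_camera"],to(q),z);d=g[:2]-p[:2];print(nm,g.round(4),"in box",round(c*d[0]+s*d[1],4),round(-s*d[0]+c*d[1],4))
    print("tab",cov(p,[-.089,.089,.04]))
np.save("cover.npy",p)
E
```

```text
[ 0.53009222 -0.18241497  0.14332462] [-0.6  1.6 -1.5  1.  -0.9  0.8 -0.1  0.3 -0.5  0.7  0.8  0.3  2.2 -1.2
  0.6 -0.7  0.2  3.  -1.7 -0.7]
grip [ 0.4429 -0.1916  0.171 ] in box -0.0876 0.0034
red [ 0.435  -0.1683  0.13  ] in box -0.0921 0.0275
green [ 0.4469 -0.2454  0.13  ] in box -0.0913 -0.0505
tab [[ 0.42929251 -0.10703978  0.16      ]]
[ 0.52993208 -0.18216515  0.14410414] [ 2.  -1.6  0.3 -1.  -0.   2.7 -1.8 -0.8]
grip [ 0.4429 -0.1916  0.171 ] in box -0.0875 0.0032
red [ 0.435  -0.1683  0.13  ] in box -0.0919 0.0273
green [ 0.4469 -0.2454  0.13  ] in box -0.0912 -0.0507
tab [[ 0.42907364 -0.10686857  0.16      ]]
```

Request:
drive_tool(rows=[[0, 0, -0.8, -0.024, 0.0053, 0, 0], [0, 0, 0, -0.024, 0.0053, 0, 0], [0, 0, 0, 0, 0, 0.03, 0], [0, 0, 0, 0, 0, 0.03, 0], [0, 0, 0, 0, 0, 0, 0], [0, 0, 0, 0, 0, 0, 0]], force=20)

```text
time: 4.25
tool_pos: [0.4386, -0.1566, 0.2081]
tcp_rot: [-2.048, -2.376, 0.002]
wrist_force: [-0.2, 0.3, -0.3]
width: 0.143
grip_force: 0.0
```

Request:
drive_tool(rows=[[0, 0, 0, 0, 0, 0, 0], [0, 0, 0, 0, 0, 0.025, 0], [0, 0, 0, 0, 0, 0.02, 0], [0, 0, 0, 0, 0, 0.012, 0], [0, 0, 0, 0, 0, 0, 0], [0, 0, 0, 0, 0, 0, 0]])

```text
time: 4.75
tool_pos: [0.4404, -0.1584, 0.1536]
tcp_rot: [2.053, 2.377, 0.0]
wrist_force: [-0.6, -0.4, -0.1]
width: -0.001
grip_force: 0.0
```

Request:
drive_tool(rows=[[0, 0, 0, -0.005, 0, 0, 0], [0, 0, 0, -0.005, 0, 0, 0], [0, 0, 0, -0.004, 0, 0, 0], [0, 0, 0, -0.004, 0, 0, 0]])

```text
time: 5.08
tool_pos: [0.4434, -0.1769, 0.1539]
tcp_rot: [2.054, 2.375, 0.002]
wrist_force: [-0.3, 2.2, 1.3]
width: -0.001
grip_force: 1.1
```

Request:
drive_tool(rows=[[0, 0, 0, -0.004, 0, 0, 0], [0, 0, 0, -0.004, 0, 0, 0], [0, 0, 0, -0.004, 0, 0, 0]])

```text
time: 5.33
tool_pos: [0.4445, -0.1886, 0.1529]
tcp_rot: [2.054, 2.377, 0.001]
wrist_force: [0.7, 1.5, 1.4]
width: -0.001
grip_force: 1.1
```

Request:
drive_tool(rows=[[0, 0, 0, -0.003, 0, 0, 0], [0, 0, 0, -0.003, 0, 0, 0], [0, 0, 0, -0.002, 0, 0, 0]])

```text
time: 5.58
tool_pos: [0.4454, -0.1965, 0.1526]
tcp_rot: [-2.054, -2.377, 0.0]
wrist_force: [0.8, 1.6, 2.2]
width: 0.002
grip_force: 1.0
```

Request:
drive_tool(rows=[[0, 0, 0, -0.003, 0, 0, 0], [0, 0, 0, -0.003, 0, 0, 0]])

```text
time: 5.75
tool_pos: [0.4462, -0.2022, 0.1526]
tcp_rot: [-2.054, -2.377, -0.0]
wrist_force: [-0.0, 2.2, 0.5]
width: -0.001
grip_force: 1.1
```

Request:
drive_tool(rows=[[0, 0, 0, -0.003, 0, 0, 0], [0, 0, 0, -0.002, 0, 0, 0]])

```text
time: 5.92
tool_pos: [0.447, -0.2073, 0.1526]
tcp_rot: [-2.054, -2.377, 0.0]
wrist_force: [-0.2, 1.1, 0.8]
width: -0.004
grip_force: 1.0
```

Request:
drive_tool(rows=[[0, 0, 0, -0.002, 0, 0, 0], [0, 0, 0, -0.002, 0, 0, 0]])

```text
time: 6.08
tool_pos: [0.4474, -0.2103, 0.1525]
tcp_rot: [-2.054, -2.375, -0.002]
wrist_force: [-0.9, 5.7, 2.9]
width: -0.001
grip_force: 3.0
```

Request:
drive_tool(rows=[[0, 0, 0, -0.001, 0, 0, 0], [0, 0, 0, 0, 0, 0, 0]])

```text
time: 6.25
tool_pos: [0.4476, -0.2113, 0.1526]
tcp_rot: [-2.053, -2.376, -0.001]
wrist_force: [0.0, 4.7, 2.0]
width: 0.002
grip_force: 2.3
```

Request:
drive_tool(rows=[[0, 0, 0, 0.01, 0, 0, 0], [0, 0, 0, 0.02, 0, 0, 0], [0, 0, 0, 0, 0, -0.04, 0.5], [0, 0, 0, 0, 0, -0.04, 0.5], [0, 0, 0, 0.035, 0, -0.03, 1], [0, 0, 0, 0.035, 0, 0, 1], [0, 0, 0, 0, 0, 0, 1], [0, 0, 0, 0, 0, 0, 1]])

```text
time: 6.92
tool_pos: [0.4336, -0.1154, 0.2603]
tcp_rot: [2.049, 2.379, -0.001]
wrist_force: [-0.1, 0.2, -0.5]
width: 0.85
grip_force: 0.0
```

```bash
python3 - <<'E'
from look import *
import go; go.delta([.4285,-.105,.2])
p=wrist()
c=np.load("cover.npy")
im=p["color"][:,:,::-1].copy()
for X in([.069,.096,.018],[-.069,-.096,.018],[-.069,.096,.018],[-.089,.089,.04],[-.0865,-.045,.051]):
    u=proj(p["intrinsics"],p["world_from_camera"],cov(c,X))[0];print(X,u.round(1));cv2.drawMarker(im,tuple(int(v) for v in u),(0,0,255),0,5,1)
u0,v0=220,150
cv2.imwrite("pics/w2.png",cv2.resize(im[130:355,220:520],(800,600),interpolation=cv2.INTER_CUBIC))
pickle.dump(p,open("w2.pkl","wb"))
E
```

```text
pos [ 0.4336 -0.1154  0.2603] yaw_y 8.51 zaxis [ 0.001 -0.002 -1.   ] q [-0.31 -0.2   2.03 -0.    1.31 -0.46] t 6.9167
shift in tool [ 0.0111 -0.0035  0.0602]
[0.069, 0.096, 0.018] [481.6 179.5]
[-0.069, -0.096, 0.018] [297.4 384.1]
[-0.069, 0.096, 0.018] [301.9 178.8]
[-0.089, 0.089, 0.04] [275.5 194.6]
[-0.0865, -0.045, 0.051] [278.4 363. ]
```

View pics/w2.png

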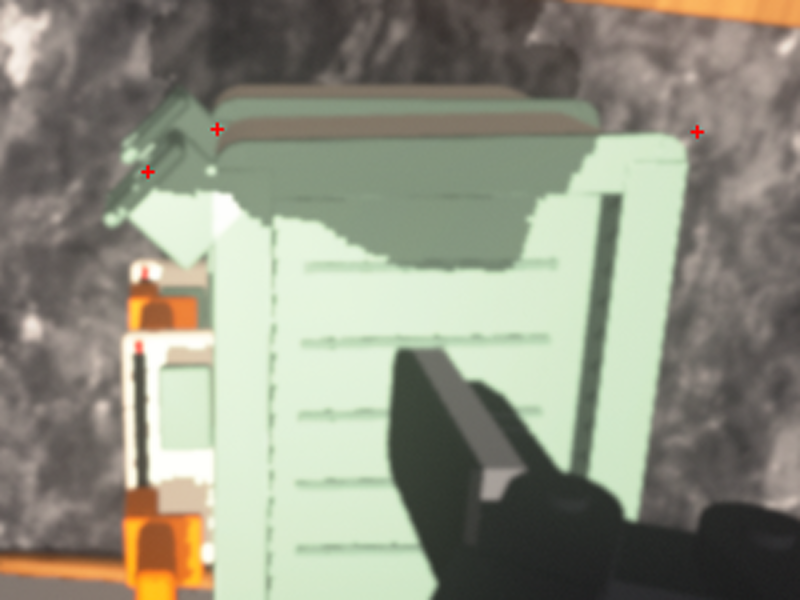

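The lock is now at the green end, well clear of the catch (grip at crop (155,560)), and the push stopped hard at 5.7 N. The upper tab's top edge is centred near crop (143,176), within about 1.5 mm of the prediction.

Request:
drive_tool(rows=[[0, 0, 6.5, 0, 0, 0, 0.5], [0, 0, 6.5, 0, 0, 0, 0.5], [0, 0, 6.5, 0, 0, 0, 0.5], [0, 0, 6.5, 0, 0, 0, 0.5], [0, 0, 6.5, 0, 0, 0, 0.5], [0, 0, 6.5, 0, 0, 0, 0.5], [0, 0, 6.3, 0, 0, 0, 0.5], [0, 0, 0, 0, 0, 0, 0.5]])

```text
time: 7.63
tool_pos: [0.4331, -0.1174, 0.2584]
tcp_rot: [-2.813, -1.396, 0.004]
wrist_force: [-0.1, -0.3, -0.7]
width: 0.498
grip_force: 0.0
```

Request:
drive_tool(rows=[[0, 0, 0, 0.0026, -0.0089, 0, 0.5], [0, 0, 0, 0, 0, 0.03, 0.5], [0, 0, 0, 0, 0, 0.02, 0.5], [0, 0, 0, 0, 0, 0, 0.5], [0, 0, 0, 0, 0, 0, 0.5]])

```text
time: 8.05
tool_pos: [0.4267, -0.1086, 0.2085]
tcp_rot: [-2.808, -1.404, 0.004]
wrist_force: [0.0, -0.1, 0.8]
width: 0.502
grip_force: 0.0
```

```bash
python3 - <<'E'
from look import *
import go; go.delta([.428,-.108,.143])
w=pickle.load(open("w2.pkl","rb"))
for q,z in(((140,347),.127),((140,490),.127),((147,272),.065),((147,287),.065)):
    print(ray(w["intrinsics"],w["world_from_camera"],np.array(q)/2.667+[219.6,129.6],z).round(4))
p=wrist();c=np.load("cover.npy");im=p["color"][:,:,::-1].copy()
s=status.read_state()
for X in(cov(c,[-.089,.089,.04]),[[.428,-.108,.16]],[[*s["tool_pos"][:2],.16]]):
    u=proj(p["intrinsics"],p["world_from_camera"],X)[0];print(u);cv2.drawMarker(im,tuple(int(v) for v in u),(0,0,255),0,5,1)
cv2.imwrite("pics/w3.png",cv2.resize(im[180:405,130:430],(800,600),interpolation=cv2.INTER_CUBIC))
pickle.dump(p,open("w3.pkl","wb"))
E
```

```text
pos [ 0.4267 -0.1086  0.2085] yaw_y -36.88 zaxis [-0.004  0.001 -1.   ] q [-0.31 -0.17  2.1  -0.    1.22  0.34] t 8.05
shift in tool [0.0013 0.0009 0.0654]
[ 0.4353 -0.1723  0.127 ]
[ 0.4427 -0.224   0.127 ]
[ 0.4363 -0.1693  0.065 ]
[ 0.4372 -0.1754  0.065 ]
[280.94353805 227.65130992]
[280.62978564 230.18947178]
[281.46109181 231.43686574]
```

View pics/w3.png

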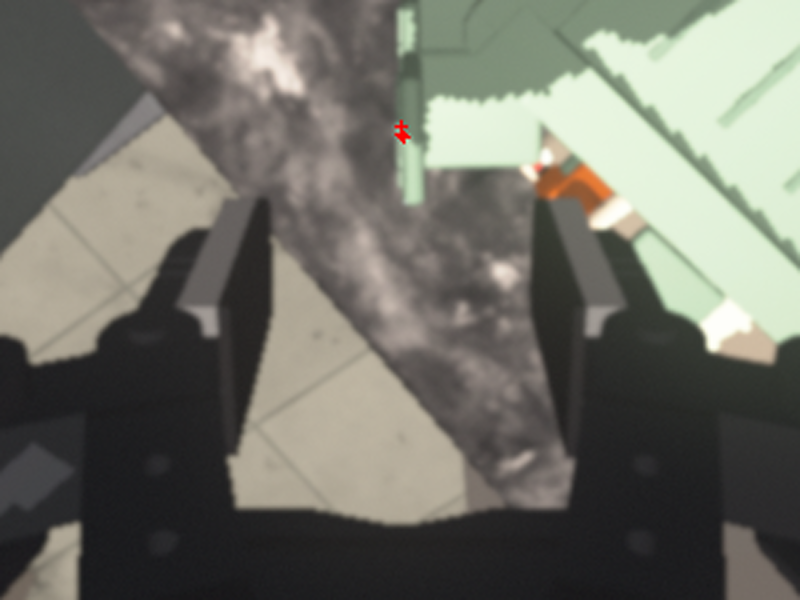

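The picture shows the tab plate vertical in view, from about (405,57) to (410,205). Its middle is at (405,131), within 1 mm of the target marker, and the fingers straddle it evenly.

Request:
drive_tool(rows=[[0, 0, 0, 0.0018, 0.0014, 0, 0.5], [0, 0, 0, 0, 0, 0.03, 0.5], [0, 0, 0, 0, 0, 0.025, 0.5], [0, 0, 0, 0, 0, 0.008, 0.5], [0, 0, 0, 0, 0, 0, 0.5]])

```text
time: 8.52
tool_pos: [0.4292, -0.1079, 0.1455]
tcp_rot: [-2.809, -1.402, 0.004]
wrist_force: [-0.0, -0.0, -0.5]
width: 0.499
grip_force: 0.0
```

Request:
drive_tool(rows=[[0, 0, 0, 0, 0, 0.001, 0], [0, 0, 0, 0, 0, 0, 0], [0, 0, 0, 0, 0, 0, 0], [0, 0, 0, 0, 0, 0, 0], [0, 0, 0, 0, 0, 0, 0], [0, 0, 0, 0, 0, 0, 0]], force=70)

```text
time: 9.02
tool_pos: [0.4312, -0.1082, 0.1478]
tcp_rot: [2.81, 1.403, 0.003]
wrist_force: [-2.7, 1.6, 5.3]
width: 0.032
grip_force: 69.4
```

Request:
drive_tool(rows=[[0.6, 0, 0, 0, 0, -0.0026, 0], [0.6, 0, 0, 0, 0, -0.0026, 0], [0.6, 0, 0, 0, 0, -0.0026, 0], [0.6, 0, 0, 0, 0, -0.0026, 0]])

```text
time: 9.35
tool_pos: [0.431, -0.1086, 0.1564]
tcp_rot: [-2.777, -1.386, 0.028]
wrist_force: [2.4, -0.9, -4.2]
width: 0.035
grip_force: 68.8
```

Request:
drive_tool(rows=[[0.6, 0, 0, 0, 0, -0.0026, 0], [0.6, 0, 0, 0, 0, -0.0026, 0], [0.6, 0, 0, 0, 0, -0.0026, 0], [0, 0, 0, 0, 0, 0, 0]])

```text
time: 9.68
tool_pos: [0.4318, -0.109, 0.1653]
tcp_rot: [-2.752, -1.373, 0.049]
wrist_force: [2.5, -0.4, -0.0]
width: 0.034
grip_force: 69.5
```

Request:
drive_tool(rows=[[0.6, 0, 0, 0, 0, -0.0026, 0], [0.6, 0, 0, 0, 0, -0.0026, 0], [0.6, 0, 0, 0, 0, -0.0026, 0], [0, 0, 0, 0, 0, 0, 0], [0, 0, 0, 0, 0, 0, 0]])

```text
time: 10.1
tool_pos: [0.4316, -0.1091, 0.172]
tcp_rot: [-2.727, -1.36, 0.071]
wrist_force: [2.9, 0.7, -1.8]
width: 0.029
grip_force: 69.4
```

```bash
python3 - <<'E'
from look import *
s=read_camera("scene");w=wrist()
a=cv2.resize(s["color"][180:255,300:400],(560,420),interpolation=cv2.INTER_CUBIC)
b=cv2.resize(w["color"],(400,300))
c=np.zeros((600,800,3),np.uint8);c[:300,:400]=b;c[180:600,400-160:800]=a
c[:300,:240]=b[:,160:400]
cv2.imwrite("pics/x4.png",c[:,:,::-1])
E
```

```text
(no output)
```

View pics/x4.png

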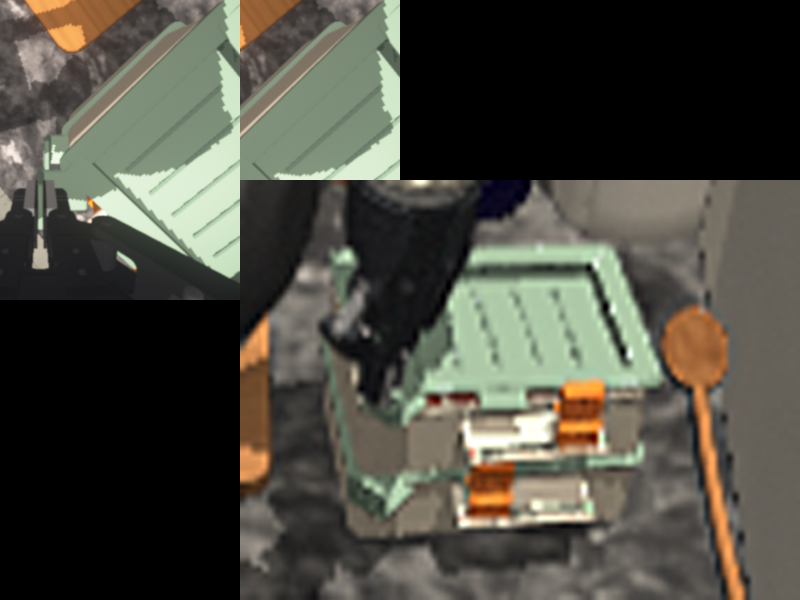

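The tab corner is up with a gap and the red contents showing under it (430–520, 400). The far corner at (660,380) is still seated, and both boxes stand still.

Request:
drive_tool(rows=[[0.6, 0, 0, 0, 0, -0.0026, 0], [0.6, 0, 0, 0, 0, -0.0026, 0], [0.6, 0, 0, 0, 0, -0.0026, 0], [0.6, 0, 0, 0, 0, -0.0026, 0], [0.6, 0, 0, 0, 0, -0.0026, 0], [0, 0, 0, 0, 0, 0, 0]], force=100)

```text
time: 10.7
tool_pos: [0.4324, -0.1103, 0.185]
tcp_rot: [-2.683, -1.337, 0.107]
wrist_force: [-0.4, -0.3, -0.7]
width: 0.02
grip_force: 94.4
```

```bash
python3 go.py .4316 -.109 .28
```

```text
pos [ 0.4324 -0.1103  0.185 ] yaw_y -37.02 zaxis [-0.127  0.095 -0.987] q [-0.34 -0.04  2.03  0.05  1.3   0.29] t 10.7
shift in tool [ 0.0004 -0.0164 -0.0936]
```

Request:
drive_tool(rows=[[0, 0, 0, 0, -0.0006, -0.003, 0], [0, 0, 0, 0, -0.0006, -0.003, 0], [0, 0, 0, 0, -0.0006, -0.003, 0], [0, 0, 0, 0, -0.0006, -0.003, 0]])

```text
time: 11.03
tool_pos: [0.4319, -0.1096, 0.1971]
tcp_rot: [-2.683, -1.339, 0.106]
wrist_force: [0.3, 0.2, -0.5]
width: 0.023
grip_force: 94.3
```

Request:
drive_tool(rows=[[0, 0, 0, 0, -0.0008, -0.005, 0], [0, 0, 0, 0, -0.0008, -0.005, 0], [0, 0, 0, 0, -0.0016, -0.01, 0], [0, 0, 0, 0, -0.0016, -0.01, 0], [0, 0, 0, 0, 0, 0, 0]])

```text
time: 11.45
tool_pos: [0.4339, -0.1102, 0.2303]
tcp_rot: [-2.687, -1.341, 0.1]
wrist_force: [1.1, 0.0, -1.0]
width: 0.023
grip_force: 94.3
```

Request:
drive_tool(rows=[[0, 0, 0, 0, -0.0032, -0.02, 0], [0, 0, 0, 0, -0.0032, -0.02, 0], [0, 0, 0, 0, -0.0032, -0.02, 0], [-3, 0, 0, 0, 0, 0, 0], [-3, 0, 0, 0, 0, 0, 0], [-2.5, 0, 0, 0, 0, 0, 0], [0, 0, 0, 0, 0, 0, 0], [0, 0, 0, 0, 0, 0, 0]])

```text
time: 12.12
tool_pos: [0.4318, -0.1093, 0.2885]
tcp_rot: [-2.804, -1.4, 0.006]
wrist_force: [0.2, -0.1, -1.6]
width: 0.026
grip_force: 94.3
```

```bash
cat > fit.py <<'E'
from look import *
import go; go.delta([.48,.17,.28])
P={"scene":read_camera("scene"),"top":read_camera("top"),"wrist":wrist()}
pickle.dump(P,open("x5.pkl","wb"))
import sys
a=cv2.resize(P["scene"]["color"][150:260,230:400],(440,300),interpolation=cv2.INTER_CUBIC)
b=cv2.resize(P["wrist"]["color"],(400,300))
t=cv2.resize(P["top"]["color"][130:250,210:420],(525,300),interpolation=cv2.INTER_CUBIC)
c=np.zeros((600,800,3),np.uint8);c[:300,:400]=b;c[300:600,:440]=a;c[:300,400:]=t[:,:400]
cv2.imwrite(sys.argv[1],c[:,:,::-1])
E
python3 fit.py pics/x5.png
```

```text
pos [ 0.4318 -0.1093  0.2885] yaw_y -36.93 zaxis [-0.007  0.005 -1.   ] q [-0.31 -0.21  1.99  0.    1.37  0.34] t 12.1167
shift in tool [ 0.2522 -0.1293  0.0097]
```

View pics/x5.png

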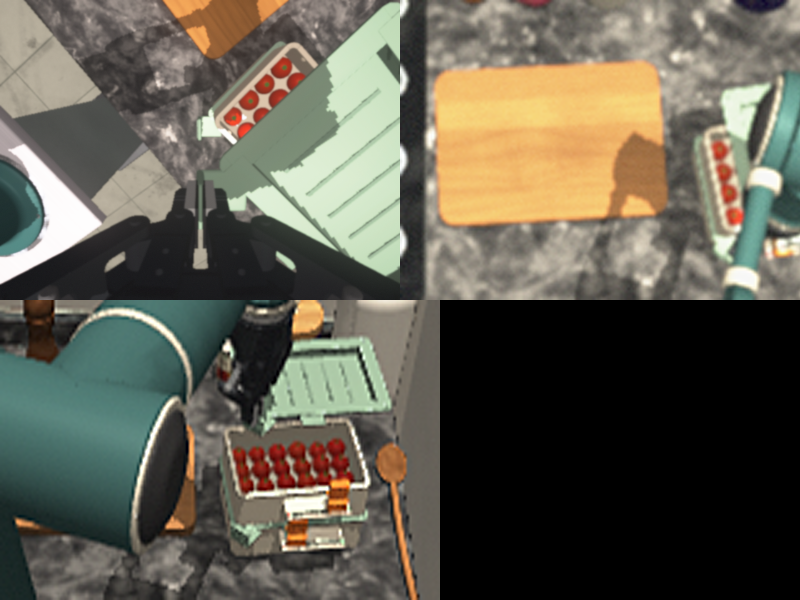

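The cover is free and held by its tab (wrist tile). The box is open and standing in place, and the board has not moved. Next I carry the cover over the board.

Request:
drive_tool(rows=[[0, 0, 0, 0.008, -0.0038, 0, 0], [0, 0, 0, 0.016, -0.0076, 0, 0], [0, 0, 0, 0.018, -0.0085, 0, 0], [0, 0, 0, 0.018, -0.0085, 0, 0], [0, 0, 0, 0.018, -0.0085, 0, 0], [0, 0, 0, 0.018, -0.0085, 0, 0], [0, 0, 0, 0.018, -0.0085, 0, 0], [0, 0, 0, 0.018, -0.0085, 0, 0]])

```text
time: 12.93
tool_pos: [0.4619, 0.0348, 0.2883]
tcp_rot: [-2.803, -1.398, 0.007]
wrist_force: [-0.2, -0.3, -1.3]
width: 0.022
grip_force: 94.3
```

Request:
drive_tool(rows=[[0, 0, 0, 0.018, -0.0085, 0, 0], [0, 0, 0, 0.018, -0.0085, 0, 0], [0, 0, 0, 0.018, -0.0085, 0, 0], [0, 0, 0, 0.018, -0.0085, 0, 0], [0, 0, 0, 0.018, -0.0085, 0, 0], [0, 0, 0, 0.018, -0.0085, 0, 0], [0, 0, 0, 0.016, -0.0076, 0, 0], [0, 0, 0, 0.0065, -0.003, 0, 0]])

```text
time: 13.6
tool_pos: [0.4912, 0.1772, 0.2886]
tcp_rot: [-2.802, -1.401, 0.007]
wrist_force: [0.5, -0.6, 0.0]
width: 0.024
grip_force: 94.3
```

Request:
drive_tool(rows=[[0, 0, 0, 0, 0, 0.015, 0], [0, 0, 0, 0, 0, 0.02, 0], [0, 0, 0, 0, 0, 0.02, 0], [0, 0, 0, 0, 0, 0.02, 0], [0, 0, 0, 0, 0, 0.02, 0], [0, 0, 0, 0, 0, 0.015, 0], [0, 0, 0, 0, 0, 0.005, 0], [0, 0, 0, 0, 0, 0, 0]])

```text
time: 14.27
tool_pos: [0.4888, 0.1747, 0.1721]
tcp_rot: [-2.804, -1.398, 0.013]
wrist_force: [-1.0, -1.0, -1.7]
width: 0.024
grip_force: 94.3
```

```bash
python3 fit.py pics/x6.png; python3 - <<'E'
from look import *
P=pickle.load(open("x5.pkl","rb"))
c=np.zeros((600,800,3),np.uint8)
c[:, :]=cv2.resize(P["scene"]["color"][150:255,210:350],(800,600),interpolation=cv2.INTER_CUBIC)
c[:260,:347]=cv2.resize(P["wrist"]["color"],(347,260))
cv2.imwrite("pics/x6.png",c[:,:,::-1])
for n in("scene","top"):
  for d in masks_of(P[n],"cover")[:2]: print(n,d["score"],d["bbox"])
E
```

```text
pos [0.4888 0.1747 0.1721] yaw_y -36.99 zaxis [-0.011  0.004 -1.   ] q [0.29 0.02 1.99 0.01 1.14 0.93] t 14.2667
shift in tool [-0.0094 -0.0054 -0.1078]
scene 0.6 [245.0, 194.9, 294.7, 211.8]
top 0.79 [248.3, 152.6, 307.2, 214.6]
```

View pics/x6.png

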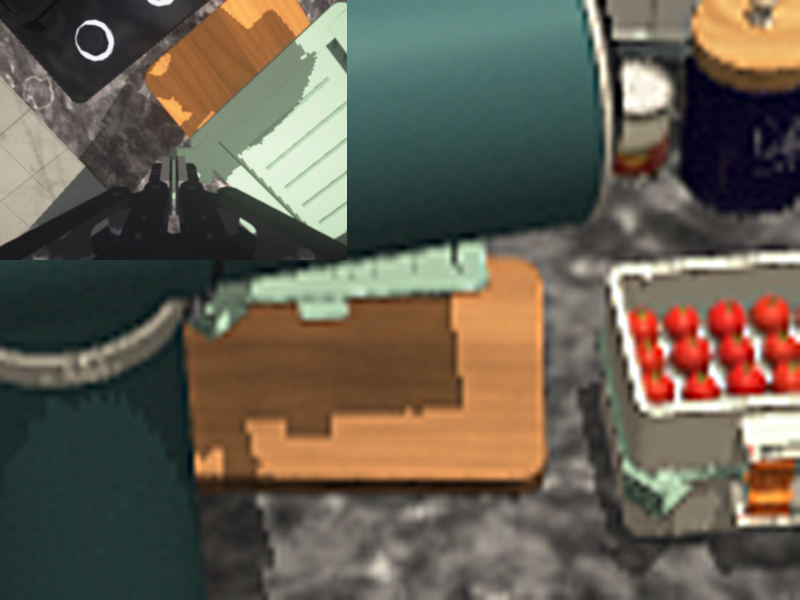

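```bash
python3 - <<'E'
from look import *
P=pickle.load(open("x5.pkl","rb"));s=status.read_state()
M=R.from_rotvec(s["tcp_rot"]);t=s["tool_pos"]
tab=t-M.apply([0,0,.0122])
for a in(-6,0,6,12):  # + = far side lower
    Mr=M*R.from_euler("x",a,degrees=True)   # tool frame of cover
    # cover axes in tool: y_tool=(1,-1)/r2, x_tool=(1,1)/r2, z=-
    q=1/2**.5
    def W(X):
        d=(np.array(X)-[-.089,.089,.04]); return tab+Mr.apply([(d[0]+d[1])*q,(d[0]-d[1])*q,-d[2]])
    cs=[W([x,y,.018]) for x,y in((.069,.096),(.069,-.096),(-.069,-.096),(-.069,.096))]
    print(a,"mid",W([0,0,.009]).round(3))
    for n in("scene","top","wrist"): print("  ",n,proj(P[n]["intrinsics"],P[n]["world_from_camera"],cs).round(0).tolist())
x=P["wrist"]["color"];cv2.imwrite("pics/x7.png",cv2.resize(np.hstack([x[:,280:],cv2.resize(P["top"]["color"][140:230,230:320],(420,420))]),(800,480))[:,:,::-1])
E
```

```text
-6 mid [0.594 0.098 0.169]
   scene [[240.0, 173.0], [291.0, 168.0], [295.0, 195.0], [241.0, 201.0]]
   top [[235.0, 157.0], [299.0, 147.0], [307.0, 192.0], [242.0, 203.0]]
   wrist [[594.0, -36.0], [868.0, 329.0], [562.0, 479.0], [305.0, 222.0]]
0 mid [0.592 0.1   0.156]
   scene [[240.0, 176.0], [290.0, 173.0], [294.0, 198.0], [241.0, 201.0]]
   top [[235.0, 159.0], [298.0, 150.0], [306.0, 194.0], [242.0, 203.0]]
   wrist [[564.0, -25.0], [782.0, 297.0], [538.0, 451.0], [300.0, 222.0]]
6 mid [0.589 0.102 0.143]
   scene [[239.0, 178.0], [290.0, 179.0], [294.0, 202.0], [240.0, 202.0]]
   top [[235.0, 161.0], [297.0, 153.0], [305.0, 196.0], [241.0, 204.0]]
   wrist [[536.0, -15.0], [712.0, 273.0], [515.0, 428.0], [295.0, 221.0]]
12 mid [0.584 0.106 0.131]
   scene [[239.0, 181.0], [289.0, 184.0], [293.0, 205.0], [240.0, 202.0]]
   top [[234.0, 163.0], [295.0, 157.0], [304.0, 198.0], [241.0, 205.0]]
   wrist [[509.0, -7.0], [655.0, 255.0], [494.0, 408.0], [289.0, 221.0]]
```

View pics/x7.png

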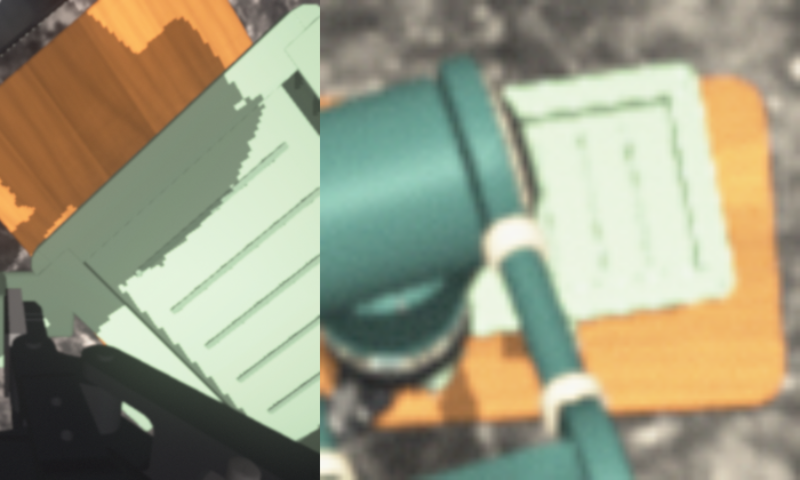

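The cover is tilted about 3° (far side low) with its middle near (0.59, 0.098, 0.15), and the picture shows it centred over the board. I level it slightly and lower it by 25 mm.

Request:
drive_tool(rows=[[-1, 0, 0, 0, 0, 0.008, 0], [-1, 0, 0, 0, 0, 0.01, 0], [0, 0, 0, 0, 0, 0.006, 0], [0, 0, 0, 0, 0, 0.003, 0], [0, 0, 0, 0, 0, 0, 0], [0, 0, 0, 0, 0, 0, 0], [0, 0, 0, 0, 0, 0, 0], [0, 0, 0, 0, 0, 0, 0]])

```text
time: 15.18
tool_pos: [0.4909, 0.1752, 0.1478]
tcp_rot: [2.79, 1.392, 0.02]
wrist_force: [0.7, 0.4, -1.2]
width: 0.02
grip_force: 94.3
```

Request:
drive_tool(rows=[[0, 0, 0, 0, 0, 0, 0], [0, 0, 0, 0, 0, 0, 0], [0, 0, 0, 0, 0, 0, 0], [0, 0, 0, 0, 0, 0, 0], [0, 0, 0, 0, 0, 0, 0], [0, 0, 0, 0, 0, 0, 0]])

```text
time: 15.68
tool_pos: [0.4903, 0.1751, 0.1471]
tcp_rot: [2.79, 1.392, 0.018]
wrist_force: [-0.5, 0.6, -1.1]
width: 0.024
grip_force: 94.3
```

```bash
python3 - <<'E'
from workcell import status,workorder
s=status.read_state();print(s["tool_pos"],s["width"],s["grip_force"],s["wrist_force"],abs(s["joint_vel"]).max())
print(workorder.finish_job())
E
```

```text
[0.4903096  0.17508867 0.14712473] 0.024133630660767114 94.28187131881714 [-0.53682006  0.59521713 -1.0511706 ] 0.0020110700054123353
the job is handed in; nothing more can be done
None
```

The job is handed in, but no verdict came back: the lock went to its open end, the cover came off tab corner first, and at about 15.7 s it was held by its tab about level over the board's middle, roughly 13 cm above the worktop by my estimate.

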